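# Vent the red sample vessel through its locked vent pin

### The arm

A 7-joint arm with a two-finger parallel gripper is mounted at the origin on a cart in front of the work surface, level with it; the furniture and walls round the work are solid. World frame = base frame: x ahead of the robot, y to its left, z up, the work surface at z = 0. Lengths are in m, angles in degrees, forces in N, time in s.
With the tool pointing down it reaches from about 0.4 to 0.9 m from the base axis. Payload 5.5 kg.
Tool frame: the origin (TCP) lies midway between the tips of the shut fingers; the grasp point (between the pads) lies 19 mm behind it; z points along the fingers, y is the line along which they close (so a half turn about z gives the same grasp; the last joint's range is limited). The gripper opens to 85 mm and grips with 20 to 120 N. Pads are 22 mm wide; open, the fingers measure 114 mm over their backs; the gripper's body (76 mm by 85 mm) begins 54 mm behind the grasp point. The pads swing forward as they close: fully open they stand 13 mm farther back than shut.
Start: joints at [85.096, 28.699, -24.465, 88.831, 12.651, 65.22, -12.049], TCP at [0.222, -0.611, 0.231] pointing down, gripper open.
Joint ranges: [-164.97, 164.97], [-17.58, 116.51], [-87.97, 89.64], [11.32, 138.91], [-80.73, 260.73], [10.89, 115.49], [-147.41, 147.41]. Speed limits (degrees/s): [147.25, 147.25, 180, 180, 180, 180, 180].

### API

Orientations are given as a 3x3 rotation matrix whose columns are the frame's x, y, z axes.
In Python, from cell import env, cams gives the robot as it stands.
- The arm moves only by the tool carry_out, never from a script. Its argument "commands" is a list of rows, each a list of 2 entries, a list of its own where there are three numbers: the shift along the tool's x, y, z in m, then the turn about the tool's z in degrees. A call has 1 to 10 rows; each row is the pose to reach, as a shift and turn from the pose commanded when the call began, along the tool's axes at that moment; what a row does not reach only later rows make up. A row lasts 1/12 s, in which the tool goes at most 41.7 mm and 7.16 degrees, less where a joint would pass 70% of its speed; a pose out of reach is approached as far as the arm can. A call with a gripper value outside its range is refused whole. "grip" is the finger opening in m, from 0 to 0.0854, set as the call begins (left out, the last holds). The fingers move at their own pace and stop on an object; "newtons" is the grip in N (left out, the last holds). Time passes only in rows, so rows that repeat a pose let the fingers close. It gives the time, the measured TCP pose, the force, the opening and the grip force at its end, in the units of the state.
- env.observe(): the state, without advancing time (a new reading comes with each control period).
- cams.grab_frame(name): name is "side" or "top" or "wrist"; returns a dict with "image" (400x640x3 uint8, red, green, blue), "mtx" (3x3 intrinsics, pixels), "k1" (the pictures are not rectified: a ray, as slopes to the right and down, at radius r is drawn at 1 + k1 r^2 times it, then the intrinsics apply), "R" (3x3) and "t" (3): a world point X has camera coordinates R X + t; the wrist camera has in their place "tool_from_camera" (4x4, takes a point from camera to tool coordinates, whose origin is the TCP and whose axes are the flange's). Camera axes: x right, y down, z forward; pixel columns grow to the right and rows downward; lengths in m; the calibration is good to about 2 mm. A picture is of the moment at which its call begins: read the wrist's pose just before it. There is no depth.
- env.close_job(): hands the job in; it is judged then, once.
The state is a dict: "time_s": time; "joint_pos": joint angles; "joint_vel": joint speeds; "joint_torque": joint torques, N m; "ee_pos": TCP position; "orientation": TCP orientation; "wrist_force": force on the tool from outside, world axes, zero at the start; "torque": the same for the moment, N m; "opening": opening from 0.0 (shut) to 1.0 (fully open); "gripper_force": force on a finger pad.
Only numpy, scipy, OpenCV 4.12 (cv2) and the standard library are available. Lean on these libraries where they do the work, as an engineer would, in place of code of your own. Each camera call takes 0.05 s, during which the arm holds its last target. There are 200 camera calls.

### The job

Vent the red-banded pressure vessel: unscrew the knurled brass lock nut on its vent pin, anticlockwise until it comes up against its stop, let go of it, then press the freed red pin fully down, keep it down for a second or so and let it spring back up. Leave the nut unscrewed, leave the blue-banded vessel's valve alone and do not push or knock over the things round about.

Things in the scene. Friction and masses are not known exactly. Their poses are not given: they have to be found in the camera images.
- red_vessel: steel pressure vessel with a red band, fixed to the worktop. Origin: centre of its underside, z up. Foot 110 mm in diameter, lid 94 mm with top 86 mm high, brass neck 26 mm in diameter to 110 mm; above it on one axis the brass lock nut (39 mm diameter, 24 mm tall) and the red head of the vent pin (25 mm diameter, top at 158 mm). Stub port on its -x side, 55 mm high, out to 52 mm from the axis
- red_vessel_nut (a joint): turn of the red vessel's knurled lock nut, rad: 0 = tight on the neck, 2.5 = unscrewed to its stop; grows anticlockwise seen from above. Stays where left (friction 0.12 N m). It is threaded on the vent pin and climbs it 3.75 mm per rad; the pin can go down only as far as the nut has climbed, for then the nut lands on the neck
- red_vessel_nut_grip (a point): centre of the red vessel's lock nut, on its axis at half its 24 mm height (it rises as the nut is unscrewed, and moves with the pin); 122 mm above the worktop when tight
- red_vessel_pin (a joint): how far the red vent pin is pressed down, m: 0 = up, 0.008 = fully down. Sprung, about 4 N at the top and 7 N fully down; returns when released. It carries the nut down and up with it
- red_vessel_pin_top (a point): centre of the flat top of the red vent pin, 25 mm in diameter; 158 mm above the worktop when up. The top of the nut is 24 mm below it when tight and 14 mm below it when fully unscrewed; the pin head itself is 12 mm thick
- blue_vessel: steel pressure vessel with a blue band, fixed to the worktop. Origin: centre of its underside, z up. Foot 110 mm in diameter, lid 94 mm with top 86 mm high, brass neck 26 mm in diameter to 110 mm; above it on one axis the brass lock nut (39 mm diameter, 24 mm tall) and the blue head of the vent pin (25 mm diameter, top at 158 mm). Stub port on its -x side, 55 mm high, out to 52 mm from the axis
- blue_vessel_nut (a joint): turn of the blue vessel's knurled lock nut, rad: 0 = tight on the neck, 2.5 = unscrewed to its stop; grows anticlockwise seen from above. Stays where left (friction 0.12 N m). It is threaded on the vent pin and climbs it 3.75 mm per rad; the pin can go down only as far as the nut has climbed, for then the nut lands on the neck
- blue_vessel_nut_grip (a point): centre of the blue vessel's lock nut, on its axis at half its 24 mm height (it rises as the nut is unscrewed, and moves with the pin); 122 mm above the worktop when tight
- blue_vessel_pin (a joint): how far the blue vent pin is pressed down, m: 0 = up, 0.008 = fully down. Sprung, about 4 N at the top and 7 N fully down; returns when released. It carries the nut down and up with it
- blue_vessel_pin_top (a point): centre of the flat top of the blue vent pin, 25 mm in diameter; 158 mm above the worktop when up. The top of the nut is 24 mm below it when tight and 14 mm below it when fully unscrewed; the pin head itself is 12 mm thick
- blue_vessel_nut_mark (a point): painted mark on the top rim of the blue vessel's nut, 18.5 mm from its axis; turns with the nut
- sample: white screw-cap sample bottle, 41 mm diameter, 74 mm tall, bystander; origin under its centre
- beaker: glass beaker, 58 mm diameter, 72 mm tall, bystander; origin under its centre
- timer: white bench timer, 58x62x20 mm, bystander; origin under its centre
- bottle: white reagent bottle with a blue cap, 71 mm diameter, 151 mm tall, bystander; origin under its centre

How it is judged:
By the outcome, as a careful person would: the job done as asked, in the order asked, and still so for the second after the job is handed in, with the robot touching nothing.
It also fails if it takes over 58 s, if anything falls off the work surface, if the arm or the gripper's body presses on something with over 40 N, if the wrist force passes 120 N, or if a joint passes its speed limit or range.

## Working session

There is one attempt and no reset: what is moved stays moved. The work goes in short steps, Python scripts to look and compute and a tool call to move; the robot and the scene stay as the last step left them, time stands still between calls to the robot, and variables do not carry over. Pictures are saved under pics/ and viewed, at most 10 in all, crops included, and the job is handed in when it is done.

Besides the shell and the picture viewer there is one more tool, called after "Emit:" in YAML: its name, and indented under it one key for each argument. carry_out: Moves the arm, as the interface text tells. Its arguments: {"type":"object","properties":{"commands":{"type":"array","items":{"type":"array"}},"grip":{"type":"number"},"newtons":{"type":"number"}},"required":["commands"]}

```bash
mkdir -p pics
python3 - <<'E'
from cell import env,cams
import cv2,numpy as np
s=env.observe();print(s)
ims=[]
for n in("side","top"):
    f=cams.grab_frame(n);cv2.imwrite(f"pics/{n}.png",f["image"][:,:,::-1]);print(n,f["mtx"].tolist(),f["k1"],f["R"].tolist(),f["t"].tolist())
E
```

```text
{'time_s': 0.0, 'joint_pos': array([ 85.09433325,  28.75563202, -24.45426963,  88.89171431,
        12.65002143,  65.22211454, -12.04850419]), 'joint_vel': array([ 0.03682281,  0.0382621 ,  0.06856269, -0.10399372, -0.00716706,
        0.08926875, -0.03168865]), 'joint_torque': array([ 2.19425087e-04, -5.69507074e+01, -5.81595272e+00, -2.80935413e+01,
        1.05603057e-02,  1.19195884e-02,  2.25655739e-06]), 'ee_pos': array([ 0.22188937, -0.61019378,  0.23023909]), 'orientation': array([[ 9.39750291e-01,  3.41861111e-01, -6.09485905e-04],
       [ 3.41861643e-01, -9.39748313e-01,  1.93022513e-03],
       [ 8.71055556e-05, -2.02228948e-03, -9.99997951e-01]]), 'wrist_force': array([ 0.38354247, -0.21233868, -0.45133782]), 'torque': array([ 0.04058165, -0.00448539, -0.004889  ]), 'gripper_force': 0.0, 'opening': 0.9983400749673714}
side [[434.199729337106, 0.0, 318.7124164918237], [0.0, 434.199729337106, 200.35843638129876], [0.0, 0.0, 1.0]] -0.08324760039518199 [[-0.9647505111240384, -0.26316351684359357, -0.0011894067504584127], [-0.16238059551971296, 0.598827486299643, -0.7842437018240658], [0.20709658008902454, -0.7564063756041209, -0.6204517720668286]] [0.5441138708023244, -0.0070296947527209675, 1.169360090463676]
top [[508.8946958999046, 0.0, 322.3778649392027], [0.0, 508.8946958999046, 204.07472438853944], [0.0, 0.0, 1.0]] -0.10864368238086661 [[-0.005190918111965331, -0.9999540718500293, -0.008056584865834339], [-0.983433667245679, 0.006564671144367012, -0.1811494609996965], [0.18119402997027556, 0.006982784782007405, -0.9834225766270663]] [0.33207307653044676, 0.523716860479693, 1.0022002727935384]
```

View pics/side.png

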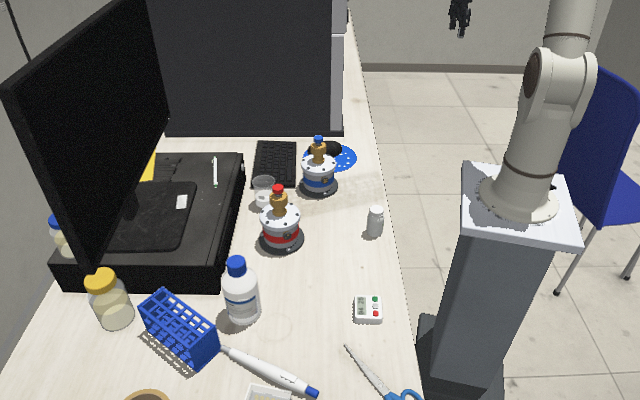

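View pics/top.png

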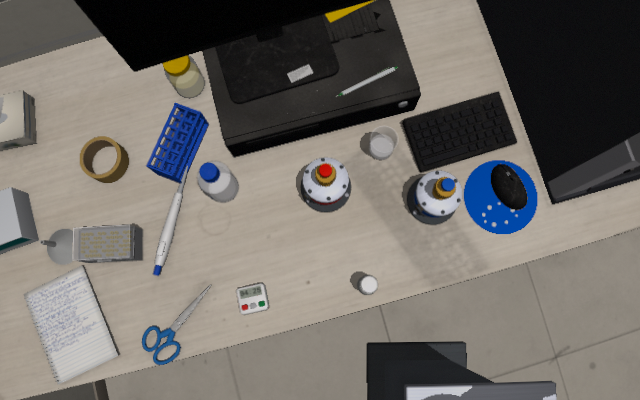

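The side view shows the red pin head at about (278,188), and the top view shows it at about (326,171). The blue vessel, beaker and bottle stand around it. I'll enlarge both views next.

```bash
cat > h.py <<'E'
from cell import env,cams
import cv2,numpy as np
def ray(f,uv,R=None,t=None):
    K=f["mtx"];d=(np.array(uv,float)-[K[0,2],K[1,2]])/K[0,0]
    u=cv2.undistortPoints(np.array([[uv]],float),K,np.array([f["k1"],0,0,0.]))[0,0] if 0 else None
    x=d.copy()
    for _ in range(20): x=d/(1+f["k1"]*(x@x))
    R=f["R"];t=f["t"]
    R=np.array(R);t=np.array(t)
    o=-R.T@t;v=R.T@np.array([x[0],x[1],1.]);return o,v
def atz(f,uv,z):
    o,v=ray(f,uv);return o+v*(z-o[2])/v[2]
def proj(f,X):
    R=np.array(f["R"]);c=R@np.array(X)+np.array(f["t"]);x=c[:2]/c[2];x=x*(1+f["k1"]*(x@x));return x*f["mtx"][0,0]+[f["mtx"][0,2],f["mtx"][1,2]]
E
python3 - <<'E'
from h import *
out=[]
for n,(u,v) in(("side",(278,200)),("top",(326,175))):
    f=cams.grab_frame(n);c=f["image"][v-25:v+25,u-25:u+25,::-1];out.append(cv2.resize(c,(400,400),interpolation=cv2.INTER_CUBIC))
    h=f["image"].astype(int);m=((h[...,0]>110)&(h[...,1]<60)&(h[...,2]<60)).astype(np.uint8)
    k,l,st,ce=cv2.connectedComponentsWithStats(m)
    for i in range(1,k):
        if st[i,4]>20: print(n,st[i],ce[i],atz(f,ce[i],.158))
    for X in((.6,0,0),(.6,-.1,.158)):print(proj(f,X))
cv2.imwrite("pics/crop.png",np.hstack(out))
E
```

```text
side [273 186  11   8  38] [278.         190.84210526] [0.56259867 0.33704741 0.158     ]
side [264 227  35  16 183] [280.58469945 237.33333333] [0.50929867 0.47334259 0.158     ]
[307.06024529 165.31848265]
[315.7848647  102.32525789]
top [319 164  13  13 131] [325.13740458 170.        ] [0.57046913 0.32268646 0.158     ]
top [242 305   6   5  22] [244.40909091 306.72727273] [0.31901795 0.46925746 0.158     ]
[471.57504158 173.98509842]
[545.10010036 154.27822373]
```

View pics/crop.png

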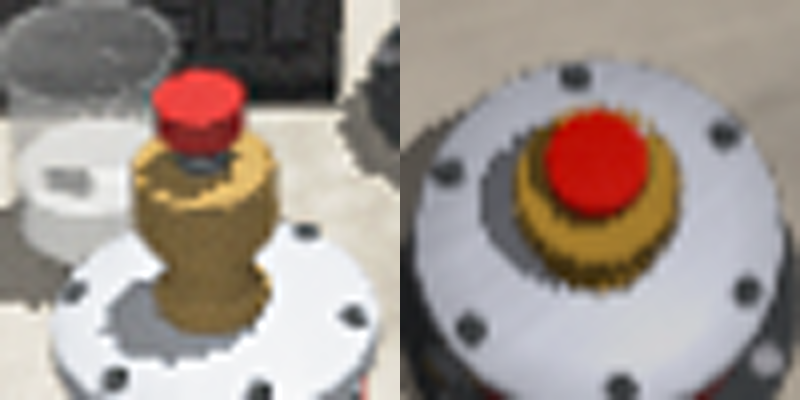

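```bash
cat >> h.py <<'E'
def tri(obs):
    A=np.zeros((3,3));b=np.zeros(3)
    for f,uv in obs:
        o,v=ray(f,uv);v/=np.linalg.norm(v);P=np.eye(3)-np.outer(v,v);A+=P;b+=P@o
    return np.linalg.solve(A,b)
def rel(target,ang=None):
    s=env.observe();R=np.array(s["orientation"]);print("rel",np.round(R.T@(np.array(target)-s["ee_pos"]),4),"x-axis yaw",np.degrees(np.arctan2(R[1,0],R[0,0])).round(2),"q",np.round(s["joint_pos"],1))
E
python3 - <<'E'
from h import *
s=cams.grab_frame("side");t=cams.grab_frame("top")
print(atz(s,(277.4,186.8),.158),atz(t,(325.1,169.6),.158),tri([(s,(277.4,186.8)),(t,(325.1,169.6))]))
print("beaker",atz(t,(380,135),.072),"bluepin",atz(t,(447,185),.158),"sample",atz(t,(368,284),.074),"bottle",atz(t,(209,171),.151))
rel((.5,-.15,.27));rel((.57,.3225,.27))
E
```

```text
[0.56874001 0.32359841 0.158     ] [0.57124161 0.32275168 0.158     ] [0.57030907 0.32253903 0.15725809]
beaker [0.6665895  0.20833063 0.072     ] bluepin [0.54034672 0.09490963 0.158     ] sample [0.36079877 0.23996055 0.074     ] bottle [0.57225297 0.54333157 0.151     ]
rel [ 0.4186 -0.3379 -0.0388] x-axis yaw 19.99 q [ 85.1  28.7 -24.5  88.9  12.7  65.2 -12. ]
rel [ 0.6459 -0.758  -0.0385] x-axis yaw 19.99 q [ 85.1  28.7 -24.5  88.9  12.7  65.2 -12. ]
```

Emit:
carry_out:
  commands:
    - [[0.15,-0.12,-0.04],0]
    - [[0.15,-0.12,-0.04],0]
    - [[0.3,-0.24,-0.04],0]
    - [[0.42,-0.34,-0.04],0]
    - [[0.42,-0.34,-0.04],0]
    - [[0.42,-0.34,-0.04],0]
    - [[0.42,-0.34,-0.04],0]
    - [[0.42,-0.34,-0.04],0]
    - [[0.42,-0.34,-0.04],0]
    - [[0.42,-0.34,-0.04],0]

```text
time_s: 1.13
ee_pos: [0.4366, -0.254, 0.2658]
orientation: [[0.94, 0.342, 0.0], [0.342, -0.94, -0.001], [0.0, 0.001, -1.0]]
wrist_force: [1.0, -0.6, 0.1]
opening: 0.996
gripper_force: 0.0
```

Run:
```python
from h import *
rel((.57,.323,.27))
```

```text
rel [ 0.3225 -0.4967 -0.0047] x-axis yaw 19.98 q [ 59.6  12.9 -37.1 106.8   8.8  63.1 -50.9]
```

Emit:
carry_out:
  commands:
    - [[0.32,-0.495,-0.005],0]
    - [[0.32,-0.495,-0.005],0]
    - [[0.32,-0.495,-0.005],0]
    - [[0.32,-0.495,-0.005],0]
    - [[0.32,-0.495,-0.005],0]
    - [[0.32,-0.495,-0.005],0]
    - [[0.32,-0.495,-0.005],0]
    - [[0.32,-0.495,-0.005],0]
    - [[0.32,-0.495,-0.005],0]
    - [[0.32,-0.495,-0.005],0]

```text
time_s: 1.97
ee_pos: [0.5292, 0.1521, 0.2691]
orientation: [[0.94, 0.341, 0.001], [0.341, -0.94, -0.0], [0.0, 0.001, -1.0]]
wrist_force: [0.1, -0.5, 0.7]
opening: 1.001
gripper_force: 0.0
```

Run:
```python
from h import *
rel((.57,.323,.27))
```

```text
rel [ 0.0967 -0.1467 -0.001 ] x-axis yaw 19.95 q [  20.    20.8  -48.5  100.3   16.9   66.5 -103.5]
```

Emit:
carry_out:
  commands:
    - [[0.097,-0.147,0.0],-7]
    - [[0.097,-0.147,0.0],-10]
    - [[0.097,-0.147,0.0],-10]
    - [[0.097,-0.147,0.0],-10]
    - [[0.097,-0.147,0.0],-10]
    - [[0.097,-0.147,0.0],-10]
    - [[0.097,-0.147,0.0],-10]
    - [[0.097,-0.147,0.0],-10]

```text
time_s: 2.63
ee_pos: [0.5702, 0.3199, 0.2685]
orientation: [[0.867, 0.499, -0.0], [0.499, -0.867, -0.002], [-0.001, 0.001, -1.0]]
wrist_force: [-0.6, -0.8, 1.0]
opening: 0.999
gripper_force: 0.0
```

Run:
```python
from h import *
rel((.57,.323,.27))
s=env.observe();f=cams.grab_frame("wrist")
cv2.imwrite("pics/w1.png",f["image"][:,:,::-1])
T=np.array(f["tool_from_camera"]);print(T.round(3))
Rw=np.array(s["orientation"]);W=np.eye(4);W[:3,:3]=Rw;W[:3,3]=s["ee_pos"]
C=np.linalg.inv(W@T);f["R"],f["t"]=C[:3,:3],C[:3,3]
print(proj(f,(.57,.323,.158)))
h=f["image"].astype(int);m=((h[...,0]>110)&(h[...,1]<60)&(h[...,2]<60)).astype(np.uint8)
k,l,st,ce=cv2.connectedComponentsWithStats(m)
for i in range(1,k):
    if st[i,4]>60: print(st[i],ce[i],atz(f,ce[i],.158))
```

```text
rel [ 0.0014 -0.0028 -0.0015] x-axis yaw 29.9 q [   0.6   33.   -48.1   85.3   25.1   73.  -110.4]
[[ 0.    -0.947 -0.322  0.083]
 [ 1.    -0.     0.001 -0.   ]
 [-0.001 -0.322  0.947 -0.142]
 [ 0.     0.     0.     1.   ]]
[319.61433288 191.3038875 ]
[306 178  27  27 272] [318.5        189.65808824] [0.57079395 0.32452949 0.158     ]
```

View pics/w1.png

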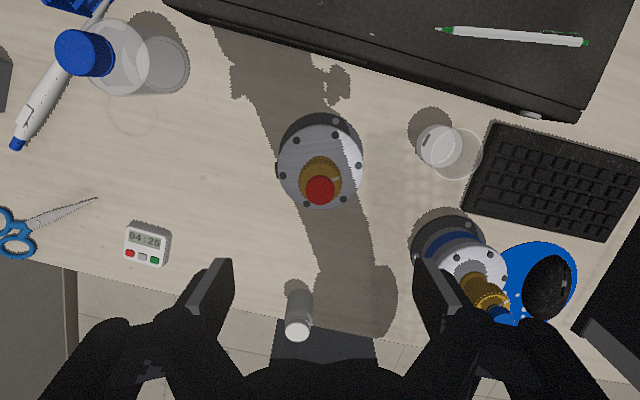

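The red pin head is at (319,191) in the wrist view, which matches (0.570, 0.323). The path down is clear, so I'm descending.

Emit:
carry_out:
  commands:
    - [[0.0014,-0.0028,0.03],0]
    - [[0.0014,-0.0028,0.06],0]
    - [[0.0014,-0.0028,0.09],0]
    - [[0.0014,-0.0028,0.12],0]
    - [[0.0014,-0.0028,0.145],0]
    - [[0.0014,-0.0028,0.16],0]
    - [[0.0014,-0.0028,0.17],0]
    - [[0.0014,-0.0028,0.17],0]
    - [[0.0014,-0.0028,0.17],0]
    - [[0.0014,-0.0028,0.17],0]

```text
time_s: 3.52
ee_pos: [0.5708, 0.3254, 0.1008]
orientation: [[0.866, 0.499, 0.002], [0.499, -0.866, 0.001], [0.003, -0.0, -1.0]]
wrist_force: [0.2, -0.2, -0.1]
opening: 1.002
gripper_force: 0.0
```

Run:
```python
from h import *
rel((.57,.323,.099))
s=cams.grab_frame("side");cv2.imwrite("pics/s2.png",cv2.resize(s["image"][100:260,200:360,::-1],(560,560),interpolation=cv2.INTER_CUBIC))
```

```text
rel [-0.0019  0.0017  0.0018] x-axis yaw 29.96 q [  -3.    42.7  -42.6   93.1   33.    57.3 -116.4]
```

View pics/s2.png

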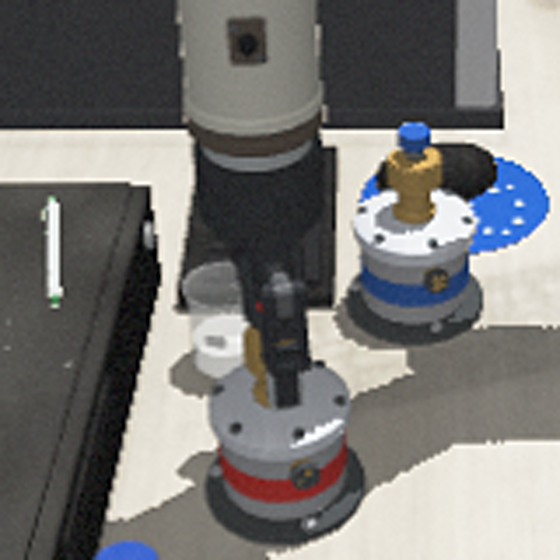

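The fingers straddle the nut, seen left of the near finger at about (255,365) in the crop. I'll correct the small offset, then grip.

Emit:
carry_out:
  commands:
    - [[-0.001,0.002,0.002],0]
    - [[-0.001,0.002,0.002],0]
    - [[-0.001,0.002,0.002],0]
    - [[-0.001,0.002,0.002],0]
    - [[-0.001,0.002,0.002],0]
    - [[-0.001,0.002,0.002],0]
    - [[-0.001,0.002,0.002],0]
    - [[-0.001,0.002,0.002],0]
  grip: 0.03
  newtons: 40

```text
time_s: 4.23
ee_pos: [0.5698, 0.323, 0.0972]
orientation: [[0.866, 0.5, 0.0], [0.5, -0.866, 0.0], [0.0, -0.0, -1.0]]
wrist_force: [-1.3, -0.2, 2.0]
opening: 0.447
gripper_force: 39.9
```

Run:
```python
from h import *
rel((.57,.323,.099));s=env.observe();print(s["wrist_force"],s["torque"],s["opening"]*.0854)
```

```text
rel [ 0.0002  0.0001 -0.0018] x-axis yaw 30.0 q [  -2.9   42.8  -42.5   93.4   33.1   57.  -116.3]
[-1.33724705 -0.18124577  2.02241077] [ 0.06195208  0.23590816 -0.01751854] 0.03814988264305551
```

The opening is 38 mm, so the nut is gripped. Turning anticlockwise and rising with the thread.

Emit:
carry_out:
  commands:
    - [[0,0,-0.0005],-7]
    - [[0,0,-0.0009],-14]
    - [[0,0,-0.0014],-21]
    - [[0,0,-0.0018],-28]
    - [[0,0,-0.0023],-35]
    - [[0,0,-0.0027],-42]
    - [[0,0,-0.0032],-49]
    - [[0,0,-0.0037],-56]
    - [[0,0,-0.0041],-63]
    - [[0,0,-0.0046],-70]

```text
time_s: 5.07
ee_pos: [0.5697, 0.323, 0.1017]
orientation: [[-0.179, 0.984, -0.0], [0.984, 0.179, 0.001], [0.001, 0.0, -1.0]]
wrist_force: [-2.1, 0.5, 3.4]
opening: 0.444
gripper_force: 40.1
```

Run:
```python
from h import *
rel((.57,.323,.099));s=env.observe();print(s["wrist_force"],s["torque"],s["opening"]*.0854)
```

```text
rel [-0.0001  0.0003  0.0027] x-axis yaw 100.32 q [  5.2  49.1 -57.   93.   45.   63.5 -53.7]
[-2.14492787  0.45671389  3.41035874] [ 0.17394081  0.23382053 -0.13615656] 0.03791911164514483
```

Torque is about 0.12 N m, the nut's friction, so it is turning with the gripper. Continuing.

Emit:
carry_out:
  commands:
    - [[0,0,-0.0005],-7]
    - [[0,0,-0.0009],-14]
    - [[0,0,-0.0014],-21]
    - [[0,0,-0.0018],-28]
    - [[0,0,-0.0023],-35]
    - [[0,0,-0.0027],-42]
    - [[0,0,-0.0032],-49]
    - [[0,0,-0.0037],-56]
    - [[0,0,-0.0041],-63]
    - [[0,0,-0.0046],-70]

```text
time_s: 5.9
ee_pos: [0.5699, 0.3229, 0.1062]
orientation: [[-0.985, 0.17, -0.0], [0.17, 0.985, 0.001], [0.001, 0.001, -1.0]]
wrist_force: [0.1, 1.9, 0.1]
opening: 0.444
gripper_force: 40.0
```

Emit:
carry_out:
  commands:
    - [[0,0,-0.0002],-4]
    - [[0,0,-0.0002],-8]
    - [[0,0,-0.0002],-10]
    - [[0,0,-0.0002],-10]

```text
time_s: 6.23
ee_pos: [0.5709, 0.3229, 0.1061]
orientation: [[-1.0, 0.001, 0.001], [0.001, 1.0, 0.002], [-0.001, 0.002, -1.0]]
wrist_force: [2.4, 3.2, -0.6]
opening: 0.443
gripper_force: 40.2
```

Run:
```python
from h import *
rel((.57,.323,.099));s=env.observe();print(s["wrist_force"],s["torque"],s["opening"]*.0854)
```

```text
rel [0.0009 0.0001 0.0071] x-axis yaw 179.94 q [ 10.9  57.5 -70.5  92.6  56.6  72.1  19.4]
[ 2.39219372  3.24380831 -0.61925486] [ 0.55777447 -0.48537269 -0.43662933] 0.03786298836691203
```

Emit:
carry_out:
  commands:
    - [[0,0,0],-4]
    - [[0,0,0],-8]
    - [[0,0,0],-8]

```text
time_s: 6.48
ee_pos: [0.5706, 0.323, 0.1062]
orientation: [[-0.99, -0.138, 0.001], [-0.138, 0.99, 0.002], [-0.001, 0.002, -1.0]]
wrist_force: [2.5, 3.2, -2.1]
opening: 0.443
gripper_force: 40.6
```

Run:
```python
from h import *
rel((.57,.323,.099));s=env.observe();print(s["wrist_force"],s["torque"],s["opening"]*.0854)
```

```text
rel [0.0006 0.0001 0.0072] x-axis yaw -172.07 q [ 11.3  58.4 -71.7  92.6  57.7  73.   26.8]
[ 2.52475628  3.16004481 -2.06720873] [ 0.70954647 -0.48481997 -1.01266732] 0.037869885500540566
```

Torque rose to 1.0 N m, so the nut is at its stop. Now release and rise.

Emit:
carry_out:
  commands:
    - [[0,0,0],-8]
    - [[0,0,0],-8]
    - [[0,0,0],-8]
    - [[0,0,0],-8]
    - [[0,0,0],-8]
    - [[0,0,0],-8]
  grip: 0.08

```text
time_s: 6.98
ee_pos: [0.5697, 0.3224, 0.1062]
orientation: [[-0.962, -0.274, 0.0], [-0.274, 0.962, -0.0], [0.0, -0.0, -1.0]]
wrist_force: [-0.2, 0.1, -0.5]
opening: 0.937
gripper_force: 0.0
```

Emit:
carry_out:
  commands:
    - [[0,0,-0.02],0]
    - [[0,0,-0.04],0]
    - [[0,0,-0.065],0]
    - [[0,0,-0.085],0]
    - [[0,0,-0.085],0]
    - [[0,0,-0.085],0]

```text
time_s: 7.48
ee_pos: [0.5704, 0.3235, 0.1942]
orientation: [[-0.961, -0.275, 0.003], [-0.275, 0.961, 0.002], [-0.004, 0.001, -1.0]]
wrist_force: [-0.5, -0.4, 0.3]
opening: 0.941
gripper_force: 0.0
```

Emit:
carry_out:
  commands:
    - [[0,0,0],0]
    - [[0,0,0],0]
    - [[0,0,0],0]
    - [[0,0,0],0]
    - [[0,0,0],0]
    - [[0,0,0],0]
    - [[0,0,0],0]
    - [[0,0,0],0]
    - [[0,0,0],0]
  grip: 0.0

```text
time_s: 8.23
ee_pos: [0.5698, 0.3226, 0.1912]
orientation: [[-0.961, -0.275, -0.0], [-0.275, 0.961, 0.0], [0.0, 0.0, -1.0]]
wrist_force: [-0.3, -0.8, 0.1]
opening: -0.004
gripper_force: 0.0
```

Run:
```python
from h import *
rel((.57,.323,.164))
s=cams.grab_frame("side");cv2.imwrite("pics/s3.png",cv2.resize(s["image"][150:250,230:330,::-1],(500,500),interpolation=cv2.INTER_CUBIC))
```

```text
rel [-0.0003  0.0003  0.0272] x-axis yaw -164.01 q [ 12.9  54.4 -77.3  89.3  53.7  80.1  36.9]
```

View pics/s3.png

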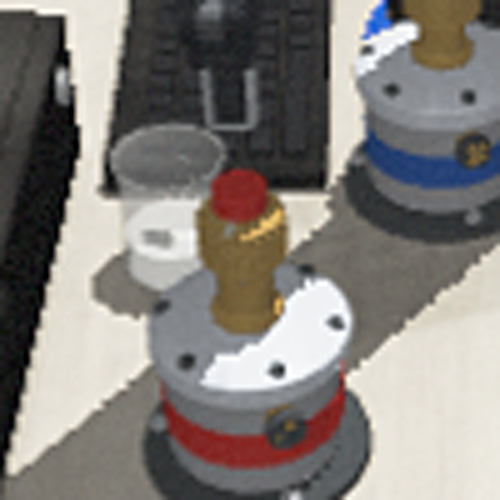

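The red nut has climbed to just below the pin head at about (240,200) in the crop. I'll check that the fingertip projects above the pin as expected.

Run:
```python
from h import *
s=cams.grab_frame("side")
for X in((.57,.323,.191),(.57,.323,.158)):print((proj(s,X)-[230,150])*5)
```

```text
[230.06945326 120.54860299]
[234.73143158 182.76043004]
```

The fingertips do show at (230,125), as predicted. Pressing down now.

Emit:
carry_out:
  commands:
    - [[0,0,0.015],0]
    - [[0,0,0.028],0]
    - [[0,0,0.032],0]
    - [[0,0,0.035],0]
    - [[0,0,0.038],0]
    - [[0,0,0.04],0]
    - [[0,0,0.04],0]
    - [[0,0,0.04],0]

```text
time_s: 9.0
ee_pos: [0.5696, 0.3221, 0.1516]
orientation: [[-0.961, -0.275, -0.0], [-0.275, 0.961, -0.001], [0.001, -0.001, -1.0]]
wrist_force: [-1.9, -3.6, 4.5]
opening: -0.002
gripper_force: 2.6
```

Emit:
carry_out:
  commands:
    - [[0,0,0.001],0]
    - [[0,0,0.002],0]
    - [[0,0,0.003],0]
    - [[0,0,0.003],0]

```text
time_s: 9.33
ee_pos: [0.5697, 0.3223, 0.1501]
orientation: [[-0.961, -0.275, 0.001], [-0.275, 0.961, -0.001], [-0.0, -0.001, -1.0]]
wrist_force: [-4.6, -5.4, 12.3]
opening: 0.005
gripper_force: 6.0
```

Emit:
carry_out:
  commands:
    - [[0,0,0.001],0]
    - [[0,0,0.001],0]
    - [[0,0,0.001],0]
    - [[0,0,0.001],0]
    - [[0,0,0.001],0]
    - [[0,0,0.001],0]
    - [[0,0,0.001],0]
    - [[0,0,0.001],0]
    - [[0,0,0.001],0]
    - [[0,0,0.001],0]

```text
time_s: 10.17
ee_pos: [0.5698, 0.3223, 0.1501]
orientation: [[-0.961, -0.275, 0.001], [-0.275, 0.961, -0.001], [-0.001, -0.001, -1.0]]
wrist_force: [-5.3, -7.1, 17.1]
opening: -0.001
gripper_force: 8.4
```

Emit:
carry_out:
  commands:
    - [[0,0,0],0]
    - [[0,0,0],0]
    - [[0,0,0],0]
    - [[0,0,0],0]
    - [[0,0,0],0]

```text
time_s: 10.58
ee_pos: [0.5698, 0.3224, 0.1501]
orientation: [[-0.961, -0.275, 0.001], [-0.275, 0.961, -0.001], [-0.001, -0.001, -1.0]]
wrist_force: [-5.6, -7.6, 16.8]
opening: -0.007
gripper_force: 8.4
```

Emit:
carry_out:
  commands:
    - [[0,0,-0.005],0]
    - [[0,0,-0.01],0]
    - [[0,0,-0.03],0]
    - [[0,0,-0.06],0]
    - [[0,0,-0.1],0]
    - [[0,0,-0.12],0]
    - [[0,0,-0.12],0]
    - [[0,0,-0.12],0]

```text
time_s: 11.25
ee_pos: [0.5702, 0.3235, 0.2687]
orientation: [[-0.961, -0.276, 0.003], [-0.276, 0.961, 0.002], [-0.003, 0.001, -1.0]]
wrist_force: [-0.7, -0.1, -1.1]
opening: 0.001
gripper_force: 0.0
```

Run:
```python
from h import *
print(env.observe()["wrist_force"])
s=cams.grab_frame("side");t=cams.grab_frame("top")
a=cv2.resize(s["image"][130:250,230:350,::-1],(400,400),interpolation=cv2.INTER_CUBIC)
cv2.imwrite("pics/s4.png",np.hstack([a,cv2.resize(t["image"][120:220,290:390,::-1],(400,400))]))
```

```text
[-0.70457817 -0.10036403 -1.14049828]
```

View pics/s4.png

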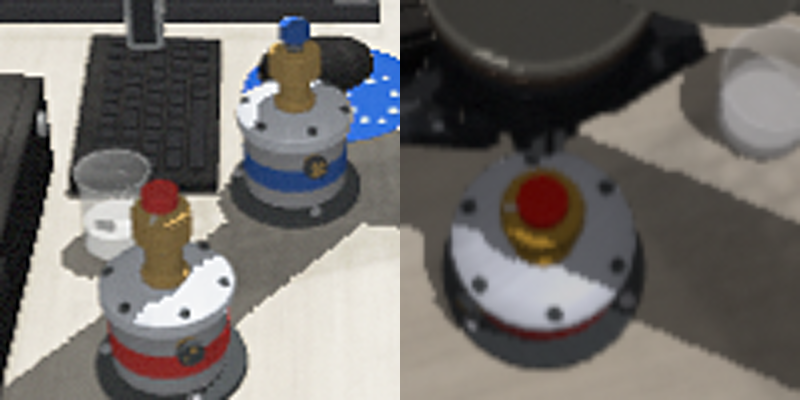

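The pin is back up: its top is at about (278,186) in the side view, the same as at the start. The nut is still raised, and the beaker and the blue valve look untouched. Handing in.

```bash
python3 -c "
from cell import env
print(env.close_job())"
```

```text
the job is handed in; nothing more can be done
None
```

I vented the red vessel: its nut is unscrewed to the stop and released, and the red pin was pressed fully down for over a second and sprang back up. The blue valve and the things round about were not touched, and the job was handed in at about 11 s.

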